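# Turn a housing cover over against the edge of the inspection plate

## Task

The blue housing cover lies painted side up on the bench in front of the steel inspection plate, and its bare seal face has to be looked at. Without picking it up, push it with the fingertips against the front edge of the plate until it tips up on end and flips over onto the plate, then push it back until it lies flat and square against the stop rail along the back of the plate, bare seal face up. Leave the grey cover and the other things where they are, and finish with the hand clear.

Things in the scene. Friction and masses are not known exactly. Their poses are not given: they have to be found in the camera images.
- cover: the blue cover: a flat square-edged cast part, 64 mm (x axis) x 48 mm (y axis) x 10 mm thick (z axis), 60 to 120 g; origin at its centre, 5 mm above the bench at the start. z points out of the painted side (up at the start); the other side is bare with a dark seal groove. It starts with a 48 mm end towards the plate, about 15 to 45 mm short of its front edge, skewed by up to 15 degrees
- plate: the fixed dark steel inspection plate: 130 mm deep (its x axis) x 240 mm wide (its y axis) x 10 mm high, lying on the bench; origin at the centre of its underside. Its x axis points away from the robot; its front edge, an upright step 10 mm high with a square top corner, lies at x = -65 mm. A bright steel stop rail 8 mm high stands on its back: the rail's front face is at x = +50 mm and runs the whole width. The plate top is otherwise empty
- end_a (a point): middle of the blue cover's 48 mm end that faces the plate at the start (32 mm from its centre along its x axis), half-way through its thickness
- end_b (a point): middle of the blue cover's opposite end, the one towards the robot at the start. Fingertips that press this end towards the plate's edge with about 10 N hold it by friction well enough to raise it as they move up
- grey_cover: a second cover of the same shape and size (64 x 48 x 10 mm) but painted grey, lying beside the blue one on the bench; leave it alone. Origin at its centre
- plug_gauge: steel plug gauge standing upright on the bench beside the plate, 22 mm across, 68 mm tall; bystander, origin at the centre of its underside
- oil_jar: small amber jar with a red cap, 44 mm across, 55 mm tall, beside the plate; bystander, origin at the centre of its underside
- bearing: bright steel ring 42 mm across, 14 mm high, beside the plate; bystander, origin at the centre of its underside
- loupe: black eye loupe 38 mm across, 32 mm high, beside the plate; bystander, origin at the centre of its underside
- driver: yellow-handled screwdriver 150 mm long lying on the bench, left; bystander
- red_box: flat red box 50 x 75 x 22 mm on the bench, right; bystander, origin at the centre of its underside

How it is judged:
By the outcome, as a careful person would: the job done as asked, in the order asked, and still so for the second after the job is handed in, with the robot touching nothing.
It also fails if it takes over 61 s, if anything falls off the work surface, if the arm or the gripper's body presses on something with over 40 N, if the wrist force passes 120 N, or if a joint passes its speed limit or range.

## Robot

A 7-joint arm with a two-finger parallel gripper is mounted at the origin on the work surface. World frame = base frame: x ahead of the robot, y to its left, z up, the work surface at z = 0. Lengths are in mm, angles in rad, forces in N, time in s.
With the tool pointing down it reaches from about 400 to 875 mm from the base axis. Payload 6.5 kg.
Tool frame: the origin (TCP) lies where the fingers leave the gripper's body, on its centre line; the fingertips stand arm.tips_ahead ahead of it and the grasp point (between the pads) lies 54 mm ahead of it (arm.tips_ahead is the distance from the TCP to the fingertips, in mm); z points along the fingers, y is the direction in which the jaws open and shut (so a half turn about z gives the same grasp; the last joint's range is limited). The gripper opens to 85 mm and grips with 20 to 120 N. Pads are 22 mm wide; open, the fingers measure 114 mm over their backs; the gripper's body (76 mm by 85 mm) begins 54 mm behind the grasp point. The pads swing forward as they close: fully open they stand 13 mm farther back than shut.
Start: joints at [1.11, 0.536, -0.004, 1.538, 0.003, 1.067, -0.071], TCP at [250.002, -599.991, 303.89] pointing down, gripper open.
Joint ranges: [-2.7, 2.7], [-0.37, 2.16], [-1.27, 1.26], [0.24, 2.4], [-1.31, 4.45], [0.19, 1.91], [-2.76, 2.76]. Speed limits (rad/s): [2.39, 2.39, 3.14, 3.14, 3.14, 3.14, 3.14].

## Interface

Orientations are given as a 3x3 rotation matrix whose columns are the frame's x, y, z axes.
In Python, from bench import arm gives the robot as it stands. Calls block until the motion is done:
- arm.move_to(position, orientation): joint-space move of the TCP to a pose.
- arm.line_to(position, attitude=None, vel=150, guard=None): straight line of the TCP; attitude=None keeps the orientation; vel is the mean speed in mm/s. With guard (N) it stops when the force on the tool has changed by that much, and returns True; else False.
- arm.move_joints(angles): joint-space move.
- arm.gripper_to(opening): finger opening in mm; the grip force is fixed at half the most; returns when the fingers have stopped.
- arm.hold(seconds).
- arm.inverse_kinematics(position, orientation): joint angles nearest the present ones, or None.
- arm.get_image(name): name is "scene" or "top" or "wrist"; returns the picture (400x640x3 uint8, blue, green, red); there is no depth.
- arm.get_calibration(name): a dict with "fx", "fy", "cx", "cy" (pixels), "R" (3x3) and "t" (3): a world point X has camera coordinates R X + t; the wrist camera has in their place "tool_from_camera" (4x4, takes a point from camera to tool coordinates, whose origin is the TCP and whose axes are the flange's). Camera axes: x right, y down, z forward; pixel columns grow to the right and rows downward; lengths in mm; the calibration is good to about 2 mm. The wrist camera is an equidistant fisheye: a pixel r from the principal point sees the ray r / f radians off the axis. A picture is of the moment at which its call begins: read the wrist's pose just before it. get_calibration takes no time and is no camera call.
A pose or a line that the arm cannot do raises arm.PlanningError and nothing moves.
- arm.sign_off(): hands the job in, once; it reports no verdict.
Readings, each from a call of its own:
- arm.get_t(): time.
- arm.get_joint_pos(): joint angles.
- arm.get_joint_velocities(): joint speeds.
- arm.get_joint_efforts(): joint torques, N m.
- arm.get_position(): TCP position.
- arm.get_eef_rot(): TCP orientation.
- arm.get_force(): force on the tool from outside, world axes, zero at the start.
- arm.get_torque(): the same for the moment, N m.
- arm.get_width(): finger opening in mm.
Only numpy, scipy, OpenCV 4.12 (cv2) and the standard library are available. Lean on these libraries where they do the work, as an engineer would, in place of code of your own. Each camera call takes 0.05 s, during which the arm holds its last target.

## Working session

There is one attempt and no reset: what is moved stays moved. The work goes in short steps, each a Python script; the robot and the scene stay as the last script left them, time stands still between calls to the robot, and variables do not carry over. Pictures are saved under pics/ and viewed, and the job is handed in when it is done.

```bash
ls; mkdir -p pics
python3 - <<'E'
from bench import arm
import cv2
for n in("scene","top"):
    cv2.imwrite(f"pics/{n}0.png",arm.get_image(n)); print(n,arm.get_calibration(n))
print(arm.tips_ahead,arm.get_t(),arm.get_force(),arm.get_width())
print(arm.get_calibration("wrist")); print(arm.get_eef_rot())
E
```

```text
pics
scene {'fx': 511.1182445071936, 'fy': 511.1182445071936, 'cx': 323.31439473667973, 'cy': 192.70284217500594, 'R': array([[ 0.8484567 ,  0.5287517 , -0.02329953],
       [ 0.26290956, -0.45926482, -0.84850126],
       [-0.45934713,  0.71379091, -0.52868019]]), 't': array([-493.69929927, -105.75441807, 1575.57572889])}
top {'fx': 395.6426317507891, 'fy': 395.6426317507891, 'cx': 317.6141511647602, 'cy': 197.2442198472496, 'R': array([[-0.00329213, -0.9999702 ,  0.006983  ],
       [-0.9934589 ,  0.00247347, -0.1141635 ],
       [ 0.11414282, -0.00731316, -0.99343743]]), 't': array([  -7.28557101,  573.83878632, 1032.49475333])}
72.6 0.1 [0.41717028 0.28031143 0.91441461] 85.34263773444388
{'fx': 309.70691628693146, 'fy': 309.70691628693146, 'cx': 317.91768498283034, 'cy': 197.9980594585927, 'tool_from_camera': array([[ 2.24623142e-04, -9.51033067e-01, -3.09089073e-01,
         7.87642297e+01],
       [ 9.99999865e-01,  3.58246324e-04, -3.75558369e-04,
         4.66291067e-01],
       [ 4.67898452e-04, -3.09088947e-01,  9.51033019e-01,
        -7.06685939e+01],
       [ 0.00000000e+00,  0.00000000e+00,  0.00000000e+00,
         1.00000000e+00]])}
[[ 9.23057580e-01  3.84661203e-01 -6.80729138e-04]
 [ 3.84661794e-01 -9.23056531e-01  1.39419734e-03]
 [-9.20578509e-05 -1.54877492e-03 -9.99998796e-01]]
```

View pics/scene0.png

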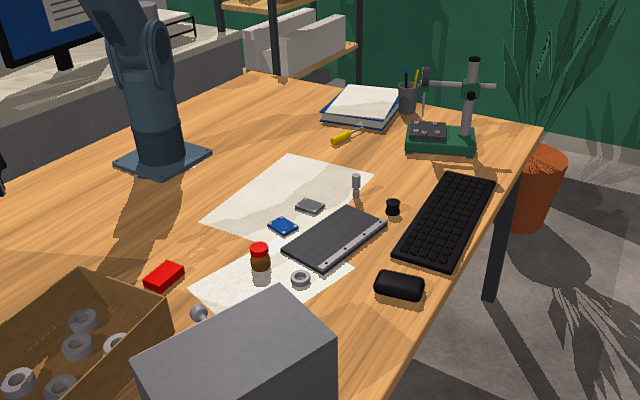

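View pics/top0.png

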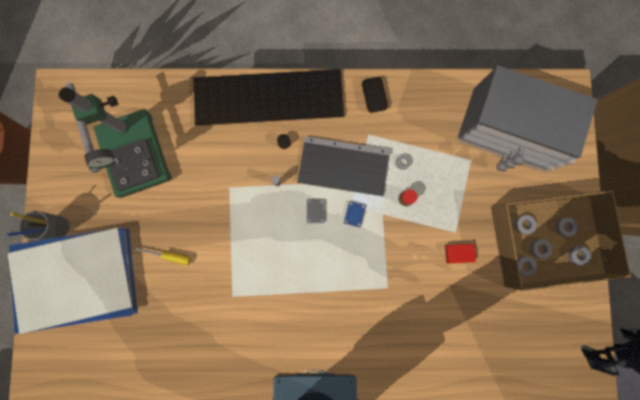

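The top view shows blue cover near (355,213), grey at (316,210), plate centred near (345,166), jar (409,197), gauge (277,181). Coarse positions next, then a wrist look.

```bash
cat > h.py <<'E'
import numpy as np, cv2
from bench import arm
def ray_fixed(cam,uv):
    c=arm.get_calibration(cam); R=np.array(c["R"]);t=np.array(c["t"])
    d=np.array([(uv[0]-c["cx"])/c["fx"],(uv[1]-c["cy"])/c["fy"],1.])
    return -R.T@t, R.T@d
def ray_wrist(uv,P,Q):
    c=arm.get_calibration("wrist");T=c["tool_from_camera"]
    a=np.array([uv[0]-c["cx"],uv[1]-c["cy"]]);r=np.linalg.norm(a)
    th=r/c["fx"]; d=np.r_[np.sin(th)*a/max(r,1e-9),np.cos(th)]
    return Q@T[:3,3]+P, Q@(T[:3,:3]@d)
def onz(ray,z):
    o,d=ray; return o+d*(z-o[2])/d[2]
def proj_wrist(X,P,Q):
    c=arm.get_calibration("wrist");T=c["tool_from_camera"]
    p=T[:3,:3].T@(Q.T@(np.asarray(X)-P)-T[:3,3])
    n=np.linalg.norm(p[:2]);th=np.arctan2(n,p[2])
    return np.array([c["cx"],c["cy"]])+c["fx"]*th*p[:2]/n
def proj_fixed(cam,X):
    c=arm.get_calibration(cam);p=np.array(c["R"])@X+c["t"]
    return np.array([c["cx"]+c["fx"]*p[0]/p[2],c["cy"]+c["fy"]*p[1]/p[2]])
def wshot(name):
    P=np.array(arm.get_position());Q=np.array(arm.get_eef_rot());im=arm.get_image("wrist")
    cv2.imwrite(f"pics/{name}.png",im); np.savez(f"pics/{name}.npz",P=P,Q=Q,im=im); return im,P,Q
def blobs(mask,mn=20):
    cs,_=cv2.findContours(mask.astype(np.uint8),cv2.RETR_EXTERNAL,cv2.CHAIN_APPROX_NONE)
    return sorted([c for c in cs if cv2.contourArea(c)>mn],key=lambda c:-cv2.contourArea(c))
def bluemask(im):
    h=cv2.cvtColor(im,cv2.COLOR_BGR2HSV); return cv2.inRange(h,(100,130,50),(125,255,255))
E
python3 - <<'E'
from h import *
for n,uv,z in [("blue",(355,213),10),("grey",(316,210),10),("plate FL",(299,185),10),("FR",(387,194),10),("BR",(391,150),10),("BL",(304,137),18),("jar",(409,197),55),("gauge",(277,181),40)]:
    print(n,onz(ray_fixed("top",uv),z).round())
Q=np.array([[1,0,0],[0,-1,0],[0,0,-1.]])
for p in ([480,-80,300],[440,-80,300],[400,-100,300]):
  for a in (0,np.pi):
    c,s=np.cos(a),np.sin(a); 
    print(p,a,arm.inverse_kinematics(p,Q@np.array([[c,-s,0],[s,c,0],[0,0,1]])))
E
```

```text
blue [ 533. -111.   10.]
grey [541.  -5.  10.]
plate FL [611.  42.  10.]
FR [ 585. -200.   10.]
BR [ 709. -215.   10.]
BL [744.  28.  18.]
jar [ 571. -250.   55.]
gauge [617. 100.  40.]
[480, -80, 300] 0 [ 0.29288543  0.27749454 -0.25951595  1.95213543  0.08829324  0.9226864
 -1.5813042 ]
[480, -80, 300] 3.141592653589793 [ 0.71788731  0.36394136 -0.78236368  1.92979665  0.30894704  0.97073184
  1.36183992]
[440, -80, 300] 0 [ 0.32800923  0.21062256 -0.28074252  2.04147468  0.07408458  0.89885173
 -1.56380648]
[440, -80, 300] 3.141592653589793 [ 0.78067377  0.29081922 -0.81059345  2.01901785  0.2610787   0.93573056
  1.40512501]
[400, -100, 300] 0 [ 0.38367923  0.14716802 -0.26907475  2.11895381  0.05054383  0.88132149
 -1.48558835]
[400, -100, 300] 3.141592653589793 [ 0.84856219  0.210251   -0.78583997  2.09672006  0.18902139  0.90392045
  1.52687035]
```

Run:
```python
from h import *
arm.gripper_to(14)
print(arm.get_width(),arm.tips_ahead,arm.get_t())
a=-0.107;c,s=np.cos(a),np.sin(a)
Q=np.array([[c,-s,0],[s,c,0],[0,0,1]])@np.diag([1,-1,-1.])
arm.move_to([560,-90,350],Q)
wshot("w1"); print(arm.get_t(),arm.get_position(),arm.get_force())
```

```text
13.934990630914976 72.6 0.775
2.9667 [559.85215754 -91.17782516 349.87573056] [-0.02105428 -0.55667026 -1.53439375]
```

View pics/w1.png

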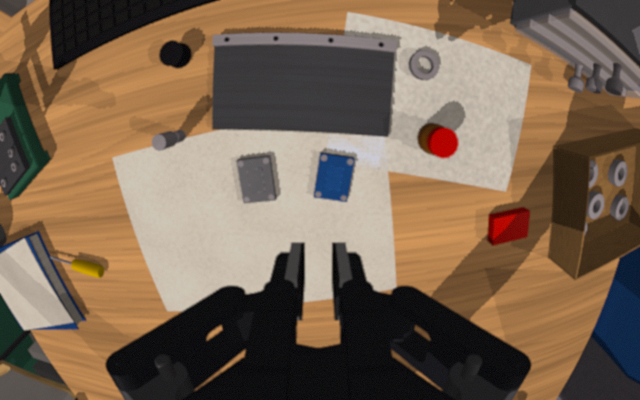

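The wrist view shows the blue cover at (335,175), grey at (257,178), plate front edge from (213,129) to (389,136), rail at the top and the jar at (440,142). Measuring metrically.

```bash
cat >> h.py <<'E'
def rect(contour,P,Q,z):
    pts=np.array([onz(ray_wrist(p[0],P,Q),z)[:2] for p in contour],np.float32)
    return cv2.minAreaRect(pts),pts
E
python3 - <<'E'
from h import *
d=np.load("pics/w1.npz");P,Q,im=d["P"],d["Q"],d["im"]
m=bluemask(im);m[:,400:]=0;m[:140]=0;m[215:]=0
m=cv2.morphologyEx(m,cv2.MORPH_CLOSE,np.ones((5,5)))
b=blobs(m)[0];r,pts=rect(b,P,Q,10);print("blue",r,cv2.boxPoints(r).round(1).tolist())
# plate front top edge: gray gradient per column
g=cv2.cvtColor(im,cv2.COLOR_BGR2GRAY).astype(float)
E=[]
for u in range(220,384,4):
    col=g[100:165,u]; 
    k=np.argmax(np.diff(cv2.GaussianBlur(col.reshape(-1,1),(1,3),0)[:,0])); E.append((u,100+k+.5,))
w=np.array([onz(ray_wrist(e,P,Q),10)[:2] for e in E])
print(np.c_[E,w][::4].round(1))
vx,vy,x0,y0=cv2.fitLine(w.astype(np.float32),cv2.DIST_HUBER,0,.01,.01).ravel();print("front",vx,vy,x0,y0,"ang",np.arctan2(vx,vy) if vy>0 else np.arctan2(-vx,-vy))
# plate dark mask
hs=cv2.cvtColor(im,cv2.COLOR_BGR2HSV)
m=((g<85)&(hs[...,1]<80)).astype(np.uint8);m[:40]=0;m[140:]=0;m[:,:205]=0;m[:,400:]=0
m=cv2.morphologyEx(m,cv2.MORPH_OPEN,np.ones((5,5)))
r,_=rect(blobs(m)[0],P,Q,10);print("plate dark",r,cv2.boxPoints(r).round(1).tolist())
v=im.copy();cv2.drawContours(v,[b,blobs(m)[0]],-1,(0,255,0),1);cv2.imwrite("pics/w1c.png",v[20:230,150:470].repeat(2,0).repeat(2,1))
# jar check in both views
E
```

```text
blue ((533.3104858398438, -110.62541198730469), (44.89119338989258, 61.19095230102539), 75.2752914428711) [[498.0, -124.5999984741211], [557.2000122070312, -140.10000610351562], [568.5999755859375, -96.69999694824219], [509.3999938964844, -81.0999984741211]]
[[ 220.   129.5  617.7   36.3]
 [ 236.   129.5  614.3   13.6]
 [ 252.   129.5  611.1   -8.5]
 [ 268.   129.5  608.1  -30.2]
 [ 284.   130.5  604.1  -51.4]
 [ 300.   130.5  601.5  -72.5]
 [ 316.   131.5  597.8  -93.4]
 [ 332.   132.5  594.2 -114.3]
 [ 348.   133.5  590.8 -135.4]
 [ 364.   134.5  587.5 -156.7]
 [ 380.   135.5  584.3 -178.3]]
front 0.15721789 0.98756397 599.2895 -82.55695 ang 0.15787287
plate dark ((658.440673828125, -80.57573699951172), (239.63902282714844, 114.03214263916016), 80.82158660888672) [[583.0, -189.8000030517578], [695.5999755859375, -208.0], [733.7999877929688, 28.600000381469727], [621.2999877929688, 46.79999923706055]]
```

View pics/w1c.png

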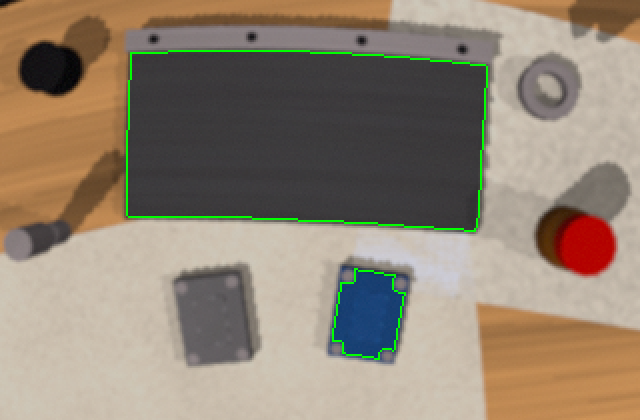

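```bash
cat >> h.py <<'E'
A=-0.1585
ex=np.array([np.cos(A),np.sin(A),0]);ey=np.array([-np.sin(A),np.cos(A),0]);ez=np.array([0,0,1.])
QP=np.c_[ex,-ey,-ez]
EDGE=605.; FT=11.; TIP=72.6
def W(s,t,tipz): return s*ex+t*ey+(tipz+TIP)*ez     # axis s,t and tip height
def st():
    p=np.array(arm.get_position());f=np.array(arm.get_force())
    return np.array([p@ex,p@ey,p[2]-TIP]).round(2),np.array([f@ex,f@ey,f[2]]).round(2),round(arm.get_t(),2)
E
python3 - <<'E'
from h import *
arm.move_to(W(478,-23.5,80),QP)
arm.line_to(W(478,-23.5,4),vel=120,guard=6); print(st())
print(arm.line_to(W(518,-23.5,4),vel=60,guard=12),st())
print(arm.line_to(W(540,-23.5,4),vel=25,guard=7),st())
wshot("w2"); cv2.imwrite("pics/s2.png",arm.get_image("scene"))
E
```

```text
(array([478.69, -23.45,   4.58]), array([ 0.28, -0.41,  0.07]), 4.62)
False (array([517.85, -23.5 ,   3.89]), array([-0.92, -0.04,  0.58]), 5.44)
True (array([529.65, -23.46,   3.38]), array([ 0.34, -0.06, -0.83]), 6.03)
```

View pics/w2.png

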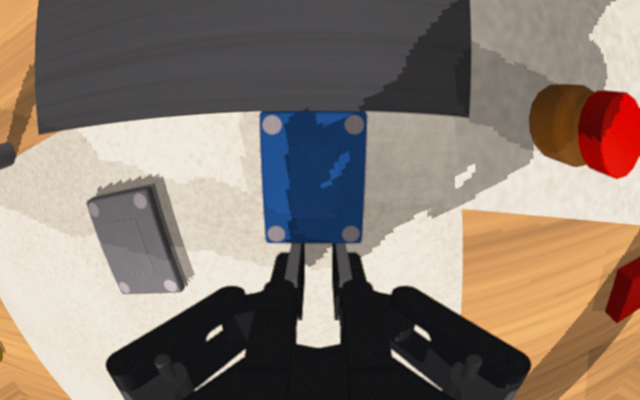

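Cover is now square, its end on the plate edge (top end at row 112, centred on column 313), fingers at its rear end. Now I press to find the stiffness.

Run:
```python
from h import *
for s in (530,531,532,533,534):
    arm.line_to(W(s,-23.5,4),vel=15); print(s,st())
    f=-(np.array(arm.get_force())@ex)
    if f>10: break
```

```text
530 (array([530.02, -23.51,   3.97]), array([-0.46, -0.62,  0.16]), 6.38)
531 (array([530.21, -23.48,   3.85]), array([-3.59,  0.3 ,  2.78]), 6.62)
532 (array([530.36, -23.51,   3.69]), array([-6.28,  0.45,  5.15]), 6.88)
533 (array([530.52, -23.55,   3.55]), array([-8.32,  1.11,  5.78]), 7.12)
534 (array([530.69, -23.55,   3.41]), array([-11.16,   1.04,   9.06]), 7.38)
```

```bash
cat > tip.py <<'E'
from h import *
import sys,json
S0=594.1-64+0  # axis s when theta=0 contact, =530.1
c=3.5; L=64.
def run(th0,th1,step,dl,t=-23.5,Fd=10,smax=9):
    for th in np.arange(th0+step,th1+1e-6,step):
        r=np.radians(th); C=np.array([594.1-L*np.cos(r)-(10-c)*np.sin(r), L*np.sin(r)+c*np.cos(r)])
        u=np.array([np.cos(r),-np.sin(r)])
        for k in range(2):
            q=C+dl*u
            arm.line_to(W(q[0],t,q[1]),vel=30)
            p,f,tt=st(); g=-np.array([f[0],f[2]]); Fn=g@u; Ft=g@np.array([u[1]*-1,u[0]])
            if Fn>4: break
            dl=min(dl+(Fd-Fn)/4,smax)
        print(f"{th:.0f} dl{dl:.1f} act {p} cmdC {C.round(1)} Fn {Fn:.1f} Ft {Ft:.1f} fy {f[1]} t{tt}",flush=True)
        if Fn<2 or Fn>25: print("STOP");break
        dl=np.clip(dl+0.5*(Fd-Fn)/2.8,-2,smax)
    return th,dl
if __name__=="__main__":
    th,dl=run(*map(float,sys.argv[1:5])); print(th,dl)
E
python3 - <<'E'
from tip import *
print(run(0,16,2,4.0))
wshot("w3");cv2.imwrite("pics/s3.png",cv2.resize(arm.get_image("scene")[150:300,200:420],None,fx=3.5,fy=3.5))
E
```

```text
2 dl4.0 act [530.67 -23.58   4.5 ] cmdC [529.9   5.7] Fn 8.3 Ft 0.9 fy 0.55 t7.62
4 dl4.3 act [530.74 -23.59   6.49] cmdC [529.8   8. ] Fn 7.8 Ft 0.5 fy 0.77 t7.88
6 dl4.7 act [530.88 -23.63   8.44] cmdC [529.8  10.2] Fn 8.6 Ft -0.3 fy 0.16 t8.12
8 dl4.9 act [531.02 -23.63  10.4 ] cmdC [529.8  12.4] Fn 8.6 Ft -0.3 fy 0.0 t8.38
10 dl5.2 act [531.22 -23.65  12.35] cmdC [529.9  14.6] Fn 9.3 Ft 1.4 fy 0.1 t8.62
12 dl5.3 act [531.46 -23.68  14.3 ] cmdC [530.1  16.7] Fn 9.6 Ft 2.3 fy -0.13 t8.88
14 dl5.4 act [531.77 -23.69  16.29] cmdC [530.4  18.9] Fn 9.2 Ft 1.6 fy 0.28 t9.12
16 dl5.5 act [532.11 -23.69  18.16] cmdC [530.8  21. ] Fn 9.5 Ft 1.5 fy 0.79 t9.38
(np.float64(16.0), np.float64(5.628551972571081))
```

View pics/s3.png

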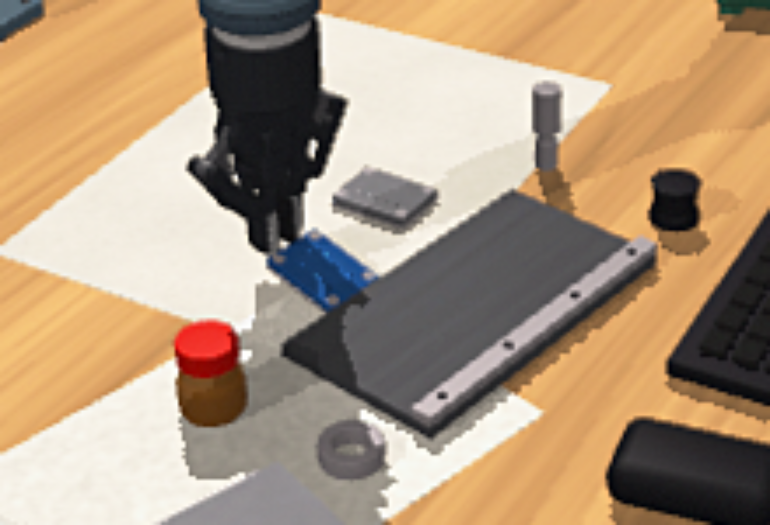

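View pics/w3.png

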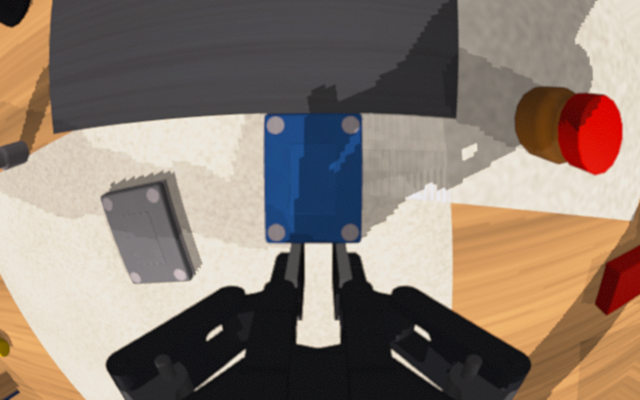

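The cover's rear end is lifted (blue tilted, fingers at its end), far end on the plate edge. Forces are as planned; continuing.

Run:
```python
from tip import *
print(run(16,55,3,5.6))
wshot("w4");cv2.imwrite("pics/s4.png",cv2.resize(arm.get_image("scene")[150:300,200:420],None,fx=3.5,fy=3.5))
```

```text
19 dl5.6 act [532.74 -23.71  21.05] cmdC [531.5  24.1] Fn 9.9 Ft 0.4 fy 0.44 t9.72
22 dl5.6 act [533.46 -23.69  23.87] cmdC [532.3  27.2] Fn 10.0 Ft 2.8 fy 0.09 t9.97
25 dl5.6 act [534.29 -23.73  26.61] cmdC [533.3  30.2] Fn 10.7 Ft 2.8 fy 0.36 t10.22
28 dl5.5 act [535.31 -23.71  29.39] cmdC [534.5  33.1] Fn 11.1 Ft 1.9 fy -0.04 t10.47
31 dl5.3 act [536.34 -23.7   32.09] cmdC [535.9  36. ] Fn 11.9 Ft 1.6 fy -0.24 t10.72
34 dl5.0 act [537.62 -23.73  34.87] cmdC [537.4  38.7] Fn 12.4 Ft 2.6 fy 0.24 t10.97
37 dl4.5 act [539.02 -23.69  37.65] cmdC [539.1  41.3] Fn 12.2 Ft 1.8 fy -0.37 t11.22
40 dl4.1 act [540.53 -23.69  40.31] cmdC [540.9  43.8] Fn 12.2 Ft 2.4 fy 0.56 t11.47
43 dl3.8 act [542.18 -23.71  42.91] cmdC [542.9  46.2] Fn 12.9 Ft 3.0 fy -0.19 t11.72
46 dl3.2 act [545.76 -23.64  45.97] cmdC [545.   48.5] Fn 8.6 Ft 0.6 fy -0.49 t11.97
49 dl3.5 act [547.55 -23.63  47.67] cmdC [547.2  50.6] Fn 10.4 Ft 2.7 fy 0.13 t12.22
52 dl3.4 act [549.75 -23.65  49.72] cmdC [549.6  52.6] Fn 11.2 Ft 2.7 fy 0.19 t12.47
55 dl3.2 act [552.17 -23.67  51.78] cmdC [552.1  54.4] Fn 11.6 Ft 2.3 fy 0.44 t12.72
(np.float64(55.0), np.float64(2.9165117700237593))
```

View pics/s4.png

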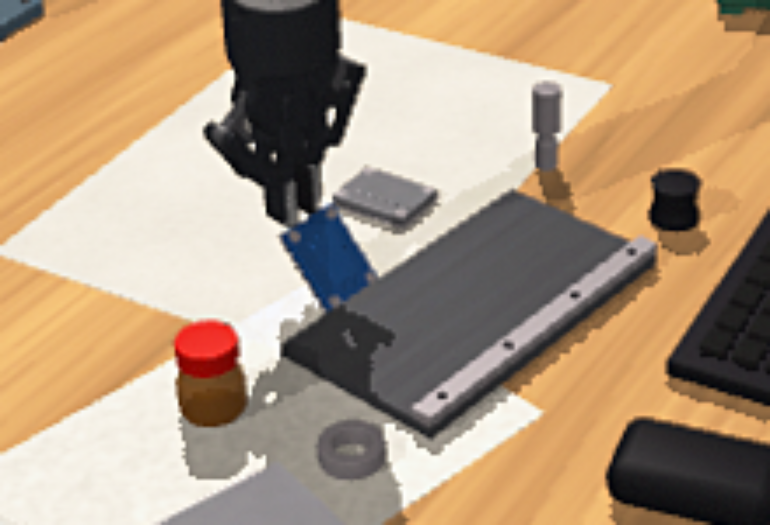

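View pics/w4.png

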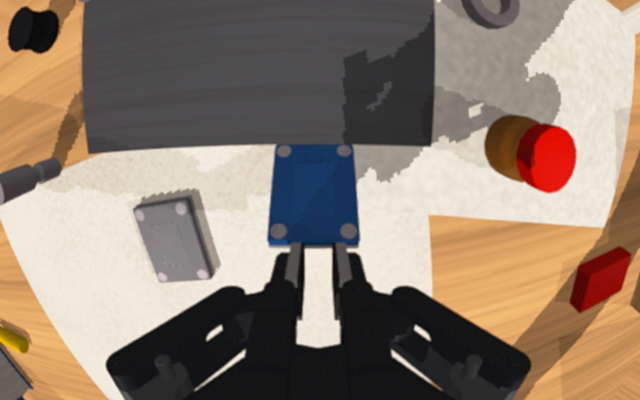

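Run:
```python
from tip import *
print(run(55,88,3,2.9,Fd=8))
wshot("w5");cv2.imwrite("pics/s5.png",cv2.resize(arm.get_image("scene")[150:300,200:420],None,fx=3.5,fy=3.5))
```

```text
58 dl2.9 act [554.89 -23.65  53.85] cmdC [554.7  56.1] Fn 12.6 Ft 2.2 fy 0.37 t13.07
61 dl2.1 act [558.21 -23.65  56.24] cmdC [557.4  57.7] Fn 8.5 Ft 2.4 fy 0.72 t13.32
64 dl2.0 act [561.02 -23.64  57.8 ] cmdC [560.2  59.1] Fn 9.2 Ft 0.5 fy -0.41 t13.57
67 dl1.8 act [564.14 -23.59  59.33] cmdC [563.1  60.3] Fn 9.3 Ft 0.8 fy -0.62 t13.82
70 dl1.5 act [567.37 -23.62  60.69] cmdC [566.1  61.3] Fn 8.7 Ft 0.1 fy 0.08 t14.07
73 dl1.4 act [570.69 -23.62  61.83] cmdC [569.2  62.2] Fn 7.4 Ft 1.4 fy -0.42 t14.32
76 dl1.5 act [574.13 -23.58  62.7 ] cmdC [572.3  62.9] Fn 9.6 Ft -0.1 fy 0.12 t14.58
79 dl1.2 act [577.46 -23.56  63.45] cmdC [575.5  63.5] Fn 8.0 Ft 0.7 fy -0.73 t14.84
82 dl1.2 act [580.9  -23.59  63.91] cmdC [578.8  63.9] Fn 8.0 Ft 0.3 fy 0.57 t15.1
85 dl1.2 act [584.4  -23.58  64.23] cmdC [582.   64.1] Fn 6.9 Ft 0.3 fy -0.53 t15.36
88 dl1.4 act [588.06 -23.59  64.3 ] cmdC [585.4  64.1] Fn 8.5 Ft -0.2 fy -0.71 t15.62
(np.float64(88.0), np.float64(1.341824464512777))
```

View pics/s5.png

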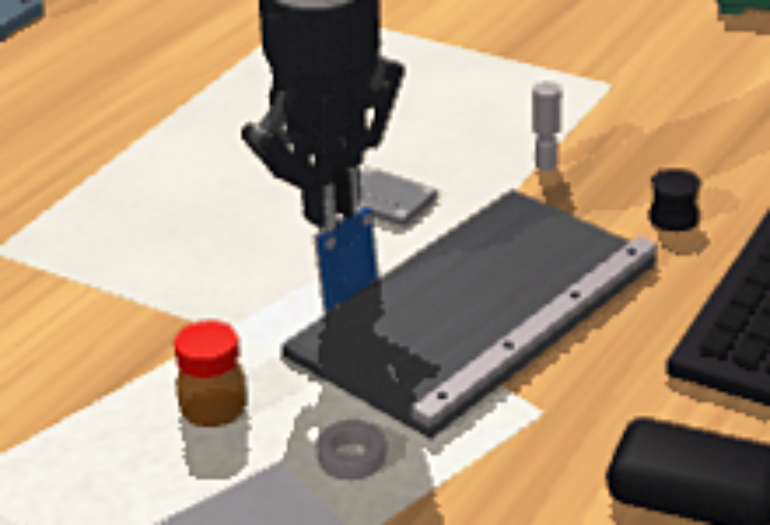

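View pics/w5.png

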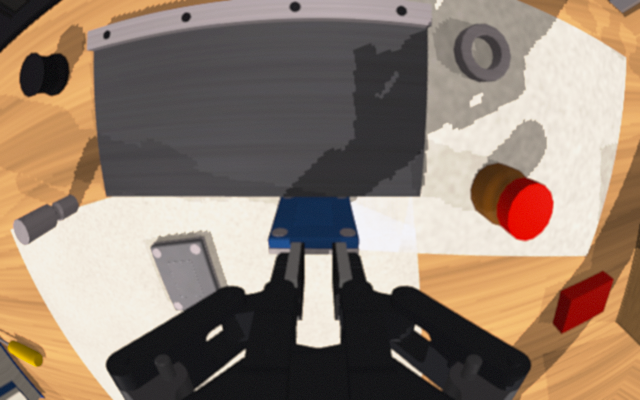

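Cover is almost on end. I check its angle from the painted top edge in the wrist view (row ~247).

Run:
```python
from h import *
d=np.load("pics/w5.npz");P,Q,im=d["P"],d["Q"],d["im"]
for th in (75,80,85,90,95):
    r=np.radians(th); Ap=np.array([0,10*np.cos(r)]) if th<=90 else np.array([0,0])
    C=Ap+64*np.array([-np.cos(r),np.sin(r)]); B=C+10*np.array([-np.sin(r),-np.cos(r)])
    print(th,[proj_wrist((605+c[0])*ex+(-25)*ey+c[1]*ez,P,Q).round(1) for c in (C,B)])
print("edge",proj_wrist(605*ex-25*ey+10*ez,P,Q))
cv2.imwrite("pics/w5c.png",cv2.resize(im[180:270,240:390],None,fx=5,fy=5))
```

```text
75 [array([319.3, 256.4]), array([319.3, 269.5])]
80 [array([319.3, 247.5]), array([319.3, 262.3])]
85 [array([319.4, 237.8]), array([319.3, 254.1])]
90 [array([319.4, 227.2]), array([319.3, 244.9])]
95 [array([319.4, 216.8]), array([319.4, 235.6])]
edge [319.05300689 195.14342279]
```

View pics/w5c.png

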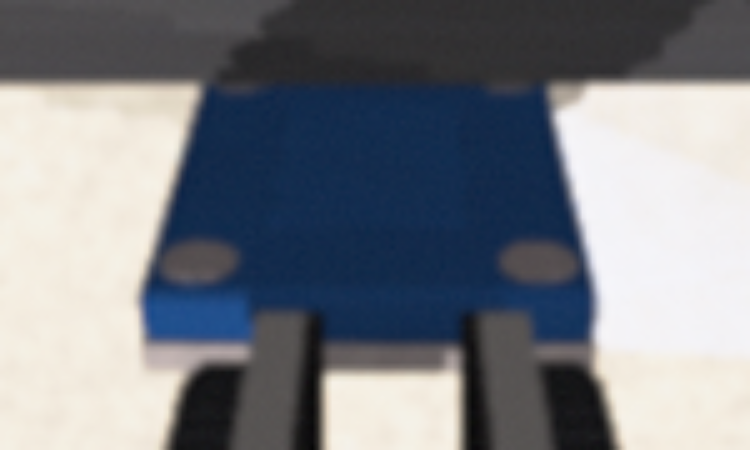

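Run:
```python
from h import *
for s in (590,591.5,593):
    arm.line_to(W(s,-23.5,62.7),vel=20); print(st())
wshot("w6")
v=np.load("pics/w6.npz");P,Q,im=v["P"],v["Q"],v["im"]
for th in (85,90,95):
    r=np.radians(th); C=np.array([0,max(0,10*np.cos(r))])+64*np.array([-np.cos(r),np.sin(r)]); B=C+10*np.array([-np.sin(r),-np.cos(r)])
    print(th,[proj_wrist((605+c[0])*ex+(-25)*ey+c[1]*ez,P,Q).round(1) for c in (C,B)])
cv2.imwrite("pics/w6c.png",cv2.resize(im[170:270,240:390],None,fx=5,fy=5))
```

```text
(array([592.58, -23.57,  64.29]), array([0.06, 0.81, 7.33]), 16.09)
(array([593.75, -23.58,  64.38]), array([-1.5 , -0.1 ,  8.44]), 16.34)
(array([595.26, -23.56,  64.45]), array([-1.38, -1.04, 10.  ]), 16.59)
85 [array([319.4, 250. ]), array([319.3, 265.6])]
90 [array([319.4, 239.9]), array([319.3, 256.9])]
95 [array([319.4, 229.8]), array([319.4, 248. ])]
```

View pics/w6c.png

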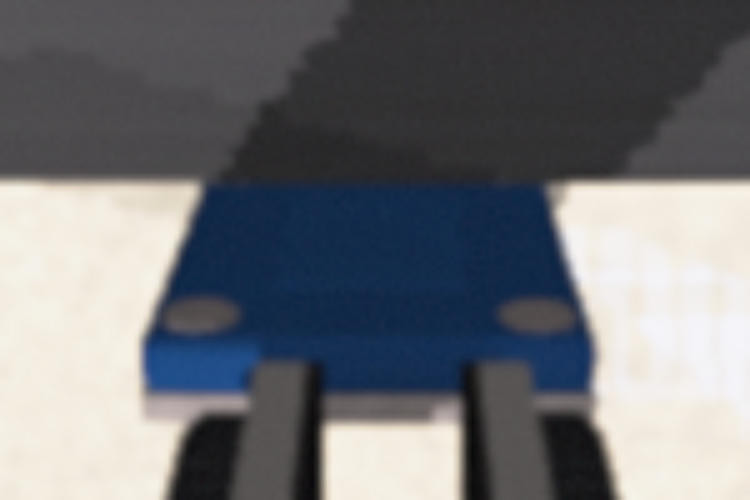

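Painted edge at row 238 and bare edge at row 253 mean about 91°, standing on end. Dragging the top forward takes it over centre.

Run:
```python
from h import *
for s in np.arange(596,624,3):
    arm.line_to(W(s,-23.5,62.7),vel=40); print(*st())
    if abs(arm.get_force()[2])<2: break
wshot("w7");cv2.imwrite("pics/s7.png",cv2.resize(arm.get_image("scene")[150:300,200:420],None,fx=3.5,fy=3.5))
```

```text
[598.64 -23.58  64.61] [ 0.18 -1.27 10.35] 16.89
[601.78 -23.57  64.61] [ 0.07 -0.08  9.4 ] 17.14
[604.8  -23.56  64.47] [ 0.52 -0.91  8.44] 17.39
[607.44 -23.57  64.14] [ 1.06 -0.25  6.95] 17.64
[609.8  -23.52  63.73] [1.15 0.07 6.62] 17.89
[612.07 -23.51  63.3 ] [ 0.92 -0.88  6.18] 18.14
[614.33 -23.49  62.8 ] [ 1.63 -0.8   4.95] 18.39
[616.34 -23.48  62.05] [-0.26  0.08  0.57] 18.64
```

View pics/s7.png

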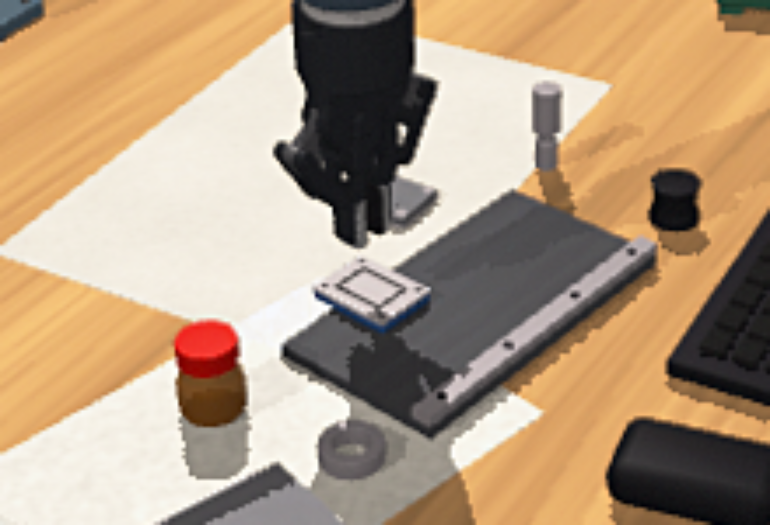

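View pics/w7.png

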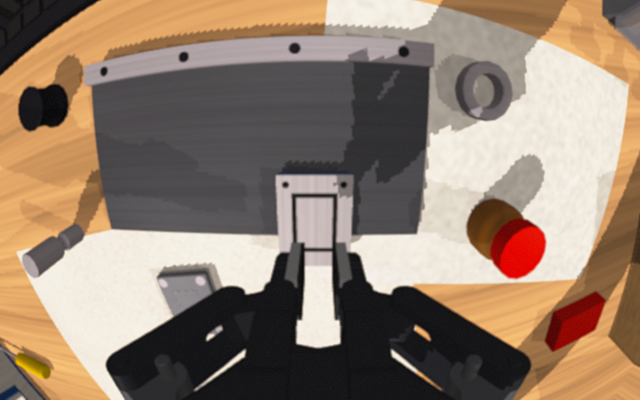

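Flipped: bare face with seal groove up, cover at (315,215) overlapping the front edge. Backing off and measuring before the push.

Run:
```python
from h import *
arm.line_to(W(616,-23.5,80),vel=150)
arm.line_to(W(555,-23.5,80),vel=150)
wshot("w8");print(st())
cv2.imwrite("pics/s8.png",cv2.resize(arm.get_image("scene")[150:300,200:420],None,fx=3.5,fy=3.5))
```

```text
(array([556.24, -23.44,  80.13]), array([0.35, 1.2 , 1.11]), 19.62)
```

View pics/s8.png

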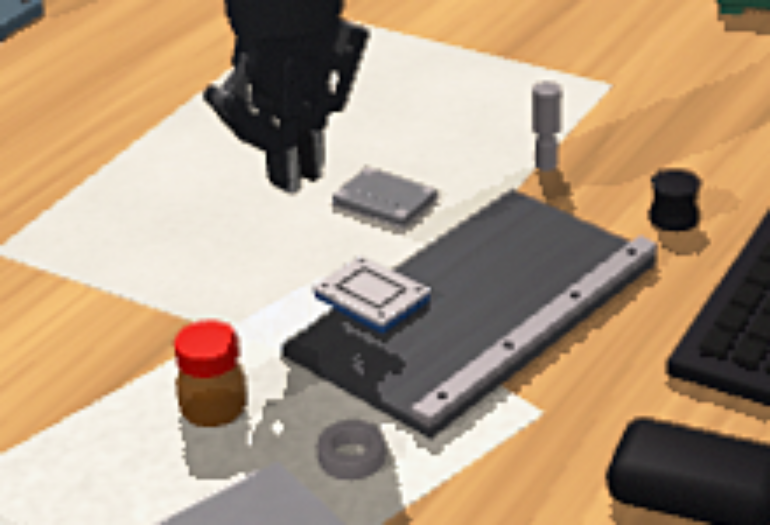

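View pics/w8.png

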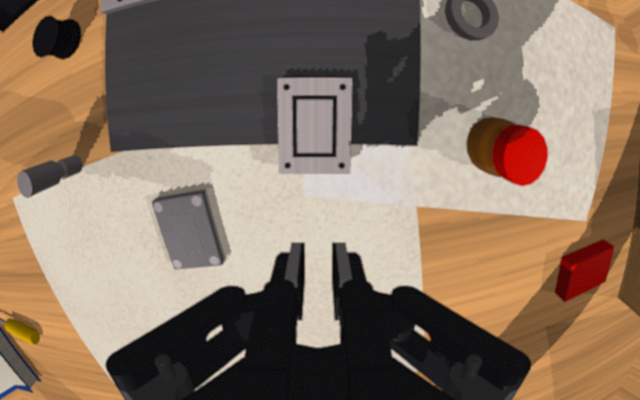

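Run:
```python
from h import *
d=np.load("pics/w8.npz");P,Q=d["P"],d["Q"]
for uv in [(277,80),(351,77),(353,173),(279,174)]:
    X=onz(ray_wrist(uv,P,Q),20);print((X@ex).round(1),(X@ey).round(1))
```

```text
648.3 2.3
650.2 -45.3
586.1 -47.8
585.4 2.3
```

Ends at s≈649 and 586 and size 64×49 at 20 mm height check out. Pushing its near end to the rail.

Run:
```python
from h import *
arm.line_to(W(560,-22.5,80),vel=60)
arm.line_to(W(560,-22.5,13.5),vel=80,guard=6); print(*st())
print(arm.line_to(W(638,-22.5,13.5),vel=50,guard=12),*st())
print(arm.line_to(W(655,-22.5,13.5),vel=25,guard=7),*st())
for s in range(645,651):
    arm.line_to(W(s,-22.5,13.7),vel=15); x=st(); print(s,*x)
    if x[1][0]<-8: break
wshot("w9")
```

```text
[560.38 -22.5   13.88] [-0.89  0.27 -0.84] 20.9
False [637.98 -22.54  13.6 ] [-0.54  0.4  -0.25] 22.61
True [644.92 -22.45  12.75] [-0.38  0.71 -1.2 ] 23.04
645 [645.25 -22.51  13.71] [0.92 0.14 0.15] 23.29
646 [645.5  -22.51  13.58] [-3.35 -0.22  2.24] 23.54
647 [645.7  -22.52  13.46] [-6.05 -0.12  4.45] 23.79
648 [645.89 -22.52  13.35] [-8.42  0.59  7.14] 24.04
```

View pics/w9.png

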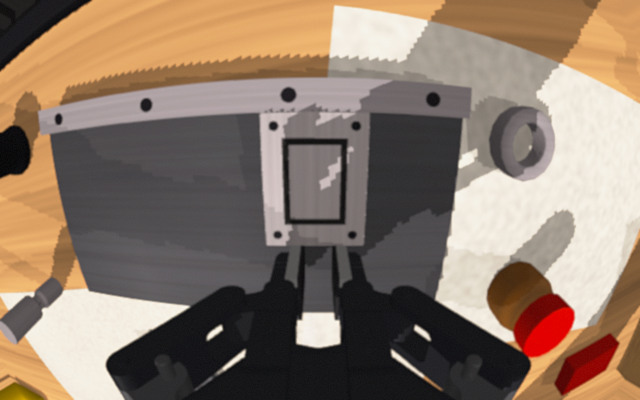

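Cover is against the rail (its far end at row ~110), bare face up, contact at s≈645 as predicted. Backing away, then a check.

Run:
```python
from h import *
arm.line_to(W(610,-22.5,14.5),vel=60)
arm.line_to(W(600,-22.5,150),vel=150)
arm.hold(0.3)
wshot("w10");print(*st(),arm.get_width())
cv2.imwrite("pics/s10.png",cv2.resize(arm.get_image("scene")[120:300,200:440],None,fx=3.3,fy=3.3))
```

```text
[599.86 -22.49 149.57] [ 0.36 -0.14  0.52] 26.28 13.903365606266615
```

View pics/s10.png

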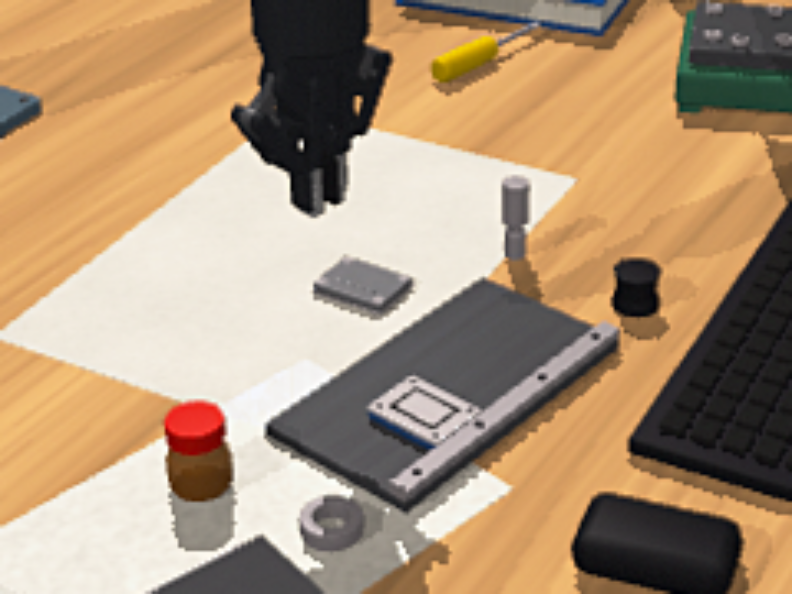

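View pics/w10.png

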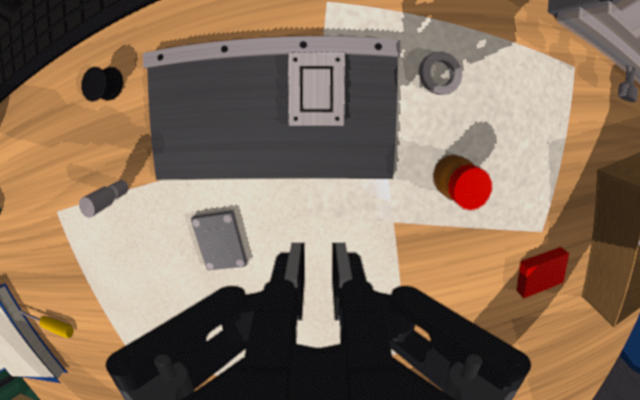

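Both views show the cover flat at the rail (near end at row 125, columns 289–344 in the wrist view), with the bystanders in place. One numeric check of squareness and contact follows.

Run:
```python
from h import *
d=np.load("pics/w10.npz");P,Q,im=d["P"],d["Q"],d["im"]
g=cv2.cvtColor(im,cv2.COLOR_BGR2GRAY)
cv2.imwrite("pics/w10c.png",cv2.resize(im[35:140,250:380],None,fx=5,fy=5,interpolation=cv2.INTER_CUBIC))
def fit(uvs):
    w=np.array([[X@ex,X@ey] for X in (onz(ray_wrist(u,P,Q),20) for u in uvs)],np.float32)
    vx,vy,x,y=cv2.fitLine(w,cv2.DIST_HUBER,0,.01,.01).ravel(); return np.degrees(np.arctan2(vx,vy)),x,y
E=[(u,110+np.argmax(-np.diff(g[110:140,u].astype(float)))+.5) for u in range(294,341,2)]
print("near end",fit(E))
for lo,hi,sg in ((278,300,1),(335,355,-1)):
    E=[(lo+np.argmax(sg*np.diff(g[v,lo:hi].astype(float)))+.5,v) for v in range(62,120,3)]
    print("side",fit(E))
```

```text
near end (np.float32(0.02983176), np.float32(654.77106), np.float32(-23.932983))
side (np.float32(89.24532), np.float32(686.921), np.float32(2.716959))
side (np.float32(89.938446), np.float32(685.2492), np.float32(-46.019936))
```

View pics/w10c.png

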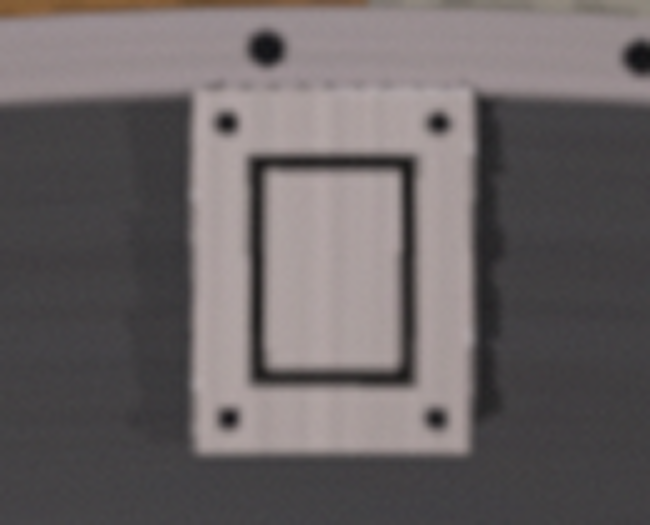

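Run:
```python
from bench import arm
arm.sign_off(); print(arm.get_t())
```

```text
the job is handed in; nothing more can be done
the job is handed in; nothing more can be done
```

The blue cover now lies bare seal face up, flat and square against the stop rail. I handed the job in at about 26 s of the 61 s allowed, with the hand clear.

**What I did:** I pushed the cover square against the plate's front edge with two fingertips. I raised its rear end while pressing with about 10 N until it stood on end, then dragged the top forward so it fell over onto the plate. Finally I pushed its near end back to the rail, where the force rose at the predicted position, pressed to about 8 N, and backed off.

**Last checks:**
- **Squareness:** the near end is within 0.1° of the plate's direction, and the sides are within 0.8°.
- **Contact with the rail:** the near end measured at 654.8 mm against about 656 mm expected. That 1 mm difference is within the 2 mm calibration, but the pictures alone can't rule out a small gap at the rail.
- **Other things:** the grey cover, jar, gauge, ring and loupe looked unmoved in both views; I checked them by eye only and did not measure them.
- **Hand:** the fingertips were about 150 mm above the bench, with the force on the tool near zero.

No check failed. The cover slipped about 2 mm at around 45° during the lift, with no consequence.

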